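Line up the can capacitors by height

ROBOT

A 6-joint arm with a two-finger parallel gripper is mounted at the origin on the work surface. World frame = base frame: x ahead of the robot, y to its left, z up, the work surface at z = 0. Lengths are in mm, angles in rad, forces in N, time in s.
With the tool pointing down it reaches from about 350 to 875 mm from the base axis. Payload 4.2 kg.
Tool frame: the origin (TCP) lies between the finger pads; the fingertips stand 25 mm ahead of it and the grasp point (between the pads) lies 6 mm ahead of it; z points along the fingers, y is the line along which they close (so a half turn about z gives the same grasp; the last joint's range is limited). The gripper opens to 85 mm and grips with 20 to 120 N. Pads are 22 mm wide; open, the fingers measure 114 mm over their backs; the gripper's body (76 mm by 85 mm) begins 54 mm behind the grasp point. The pads swing forward as they close: fully open they stand 13 mm farther back than shut.
Start: joints at [1.561, 0.385, 0.008, 0, -1.194, -0.259], TCP at [165.952, 602.544, 256.312] pointing down, gripper open.
Joint ranges: [-3.14, 3.14], [-1.21, 2.06], [-1.07, 1.41], [-3.16, 2.05], [-2.99, -0.16], [-3.1, 3.1]. Speed limits (rad/s): [2.79, 2.79, 3.14, 3.14, 3.14, 3.14].

INTERFACE

Orientations are given as a unit quaternion [x, y, z, w].
In Python, from bench import read_state, imaging, workorder, nets gives the robot as it stands.
- The arm moves only by the tool apply_moves, never from a script. Its argument "rows" is a list of rows, each an object with "hand": the opening, from -1 (shut) to 1 (fully open); "delta_pos": the shift along the tool's x, y, z in mm, a list of three; "yaw": the turn about the tool's z in rad. A call has 1 to 12 rows; each row is the pose to reach, as a shift and turn from the pose commanded when the call began, along the tool's axes at that moment; what a row does not reach only later rows make up. A row lasts 1/12 s, in which the tool goes at most 41.7 mm and 7.16 degrees, less where a joint would pass 70% of its speed; a pose out of reach is approached as far as the arm can. A call with a gripper value outside its range is refused whole. The fingers move at their own pace and stop on an object; the grip force is fixed at half the most. Time passes only in rows, so rows that repeat a pose let the fingers close. It gives the time, the measured TCP pose, the force, the opening and the grip force at its end, in the units of the state.
- read_state(): the state, without advancing time (a new reading comes with each control period).
- imaging.get_image(name): name is "scene" or "top"; returns a dict with "pixels" (400x640x3 uint8, red, green, blue), "fx", "fy", "cx", "cy" (pixels), "xyz" and "rotation" of the camera in the world. Camera axes: x right, y down, z forward; pixel columns grow to the right and rows downward; lengths in mm; the calibration is good to about 2 mm. A picture is of the moment at which its call begins. There is no depth.
- workorder.job_done(): hands the job in; it is judged then, once.
Trained networks look in the newest picture that a camera, given by its name, has taken for a name from the list of things; names that differ only in an ending like _2 or _b are one class to them, and where a whole thing is asked for, a point or a joint stands for the part that bears it (a point fixed in the world has none). Each returns a list of dicts, best first, with "score" (0 to 1); they miss things now and then, are a little off and sometimes report something else, mostly with a low value. They report only what shows in the picture. A call takes as long as a camera call. They do not tell look-alikes from the thing itself.
- nets.find_in(camera, query): "location" ([row, column] in pixels, amid what is visible of it).
- nets.pinpoint(camera, query): "location" ([row, column] in pixels: a listed point, or the origin of a listed thing).
The state is a dict: "clock": time; "joints": joint angles; "joint_vel": joint speeds; "joint_efforts": joint torques, N m; "position": TCP position; "ee_rot": TCP orientation; "contact_force": force on the tool from outside, world axes, zero at the start; "wrist_torque": the same for the moment, N m; "gripper_width": finger opening in mm; "grasp_force": force on a finger pad.
Only numpy, scipy, OpenCV 4.12 (cv2) and the standard library are available. Lean on these libraries where they do the work, as an engineer would, in place of code of your own. Each camera call takes 0.05 s, during which the arm holds its last target. There are 200 camera calls.

TASK

Stand the four grey can capacitors on the four-pad test strip in order of height, one centred on each pad: the shortest on the pad next to the round brass post, rising pad by pad to the tallest at the other end. Leave them all standing upright and still, and never knock one over on the way.

Things in the scene. Friction and masses are not known exactly. Their poses are not given: they have to be found in the camera images.
- cap_45: the shortest can capacitor: an upright grey cylinder, 30 mm in diameter and 45 mm tall, with a silvery top on which two brass studs stand 4 mm higher. Loose, 40 to 320 g. Origin: centre of its underside; z along its axis, up.
- cap_60: the second shortest can capacitor: an upright grey cylinder, 36 mm in diameter and 60 mm tall, with a silvery top on which two brass studs stand 4 mm higher. Loose, 40 to 320 g. Origin: centre of its underside; z along its axis, up.
- cap_75: the second tallest can capacitor: an upright grey cylinder, 42 mm in diameter and 75 mm tall, with a silvery top on which two brass studs stand 4 mm higher. Loose, 40 to 320 g. Origin: centre of its underside; z along its axis, up.
- cap_90: the tallest can capacitor: an upright grey cylinder, 50 mm in diameter and 90 mm tall, with a silvery top on which two brass studs stand 4 mm higher. Loose, 40 to 320 g. Origin: centre of its underside; z along its axis, up.
- pad_a: round black rubber pad with a white ring on it, 56 mm in diameter, 4 mm thick, fixed; one end of the row. The four pads a, b, c, d lie in this order in a straight row, 70 mm apart, on a fixed aluminium strip (360 x 70 mm, 10 mm high, pointing away from the robot within 20 degrees). Origin: centre of its underside, at 10 mm height; its top is 4 mm higher.
- pad_b: round black rubber pad with a white ring on it, 56 mm in diameter, 4 mm thick, fixed; the second pad, between pad_a and pad_c. The four pads a, b, c, d lie in this order in a straight row, 70 mm apart, on a fixed aluminium strip (360 x 70 mm, 10 mm high, pointing away from the robot within 20 degrees). Origin: centre of its underside, at 10 mm height; its top is 4 mm higher.
- pad_c: round black rubber pad with a white ring on it, 56 mm in diameter, 4 mm thick, fixed; the third pad, between pad_b and pad_d. The four pads a, b, c, d lie in this order in a straight row, 70 mm apart, on a fixed aluminium strip (360 x 70 mm, 10 mm high, pointing away from the robot within 20 degrees). Origin: centre of its underside, at 10 mm height; its top is 4 mm higher.
- pad_d: round black rubber pad with a white ring on it, 56 mm in diameter, 4 mm thick, fixed; the other end of the row. The four pads a, b, c, d lie in this order in a straight row, 70 mm apart, on a fixed aluminium strip (360 x 70 mm, 10 mm high, pointing away from the robot within 20 degrees). Origin: centre of its underside, at 10 mm height; its top is 4 mm higher.
- post: round brass terminal post, 20 mm in diameter, 32 mm high, fixed on one end of the strip, in line with the pads and 50 mm beyond the centre of the end pad: sometimes beside pad_a, sometimes beside pad_d (the strip's other end then has a plain white block 20 x 40 mm, 22 mm high). Origin: centre of its underside, at 10 mm height.
Not all that is in view belongs to the job. What is shaped like the cap_60 but orange is not meant.

How it is judged:
By the outcome, as a careful person would: the job done as asked, in the order asked, and still so for the second after the job is handed in, with the robot touching nothing.
It also fails if it takes over 101 s, if anything falls off the work surface, if the arm or the gripper's body presses on something with over 40 N, if the wrist force passes 120 N, or if a joint passes its speed limit or range.

## Working session

There is one attempt and no reset: what is moved stays moved. The work goes in short steps, Python scripts to look and compute and a tool call to move; the robot and the scene stay as the last step left them, time stands still between calls to the robot, and variables do not carry over. Pictures are saved under pics/ and viewed, at most 14 in all, crops included, and the job is handed in when it is done.

Besides the shell and the picture viewer there is one more tool, called after ">>>" as name([rows], argument=value, ...), one row to a line, values as JSON. apply_moves: Moves the arm, as the interface text tells. Its arguments: {"type":"object","properties":{"rows":{"type":"array"}},"required":["rows"]}

```bash
ls; mkdir -p pics; python3 - <<'E'
from bench import read_state, imaging, nets
import cv2
print(read_state())
for n in ("scene","top"):
    im=imaging.get_image(n); cv2.imwrite(f"pics/{n}0.png",im["pixels"][:,:,::-1])
    print(n,{k:v for k,v in im.items() if k!="pixels"})
    for q in ("cap_45","cap_60","cap_75","cap_90","pad_a","post"):
        print(n,q,[(round(d["score"],2),[round(x,1) for x in d["location"]]) for d in nets.pinpoint(n,q)])
E
```

```text
pics
{'clock': 0.0, 'joints': array([ 1.56064006e+00,  3.85564677e-01,  6.60578999e-03, -4.98524769e-04,
       -1.19402117e+00, -2.58583513e-01]), 'joint_vel': array([ 3.38684352e-05,  8.63365189e-04,  8.13238759e-04, -1.22590925e-03,
       -7.54727628e-04,  8.64348785e-04]), 'joint_efforts': array([ 2.11373972e-04, -3.92287660e+01,  1.88396770e+01,  4.18592423e+00,
       -4.58639493e-03,  4.32819945e-06]), 'position': array([165.79654119, 602.04461605, 255.20886645]), 'ee_rot': array([ 9.90973000e-01, -1.34056958e-01, -9.46165685e-05,  1.11215839e-03]), 'contact_force': array([-0.74144399, -0.18554745,  0.73240748]), 'wrist_torque': array([0.02080186, 0.00539174, 0.01097943]), 'grasp_force': 0.0, 'gripper_width': 85.43341938370263}
scene {'fx': 434.8716731180038, 'fy': 434.8716731180038, 'cx': 318.7679995436114, 'cy': 197.48604711172845, 'xyz': array([1101.4659984 ,  268.8953342 ,  580.30838921]), 'rotation': array([ 0.46603668,  0.78695643, -0.3439781 , -0.21257578])}
scene cap_45 [(0.89, [221.9, 282.5]), (0.82, [137.9, 258.2]), (0.76, [166.7, 368.5]), (0.67, [187.8, 205.3])]
sc
[... 677 characters left out ...]
94 , -0.04269436,  0.02621225])}
top cap_45 [(0.95, [261.4, 440.8]), (0.92, [278.9, 287.3]), (0.86, [154.3, 429.9]), (0.72, [159.2, 332.8]), (0.59, [246.2, 322.7])]
top cap_60 [(0.95, [261.4, 440.8]), (0.92, [278.9, 287.3]), (0.86, [154.3, 429.9]), (0.72, [159.2, 332.8]), (0.59, [246.2, 322.7])]
top cap_75 [(0.95, [261.4, 440.8]), (0.92, [278.9, 287.3]), (0.86, [154.3, 429.9]), (0.72, [159.2, 332.8]), (0.59, [246.2, 322.7])]
top cap_90 [(0.95, [261.4, 440.8]), (0.92, [278.9, 287.3]), (0.86, [154.3, 429.9]), (0.72, [159.2, 332.8]), (0.59, [246.2, 322.7])]
top pad_a [(0.93, [260.3, 203.6]), (0.92, [218.9, 209.7]), (0.77, [183.1, 221.6]), (0.68, [146.6, 228.4])]
top post [(0.5, [122.0, 235.5])]
```

View pics/scene0.png

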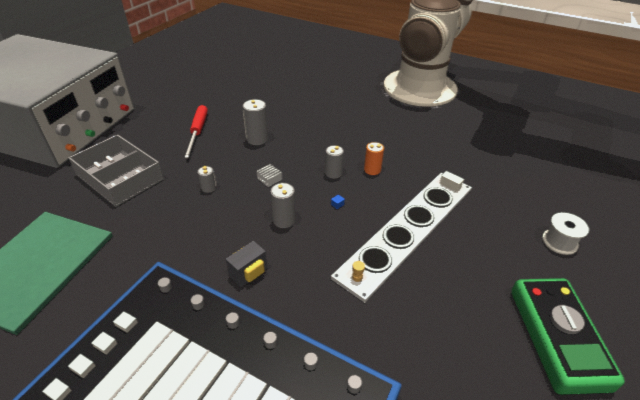

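View pics/top0.png

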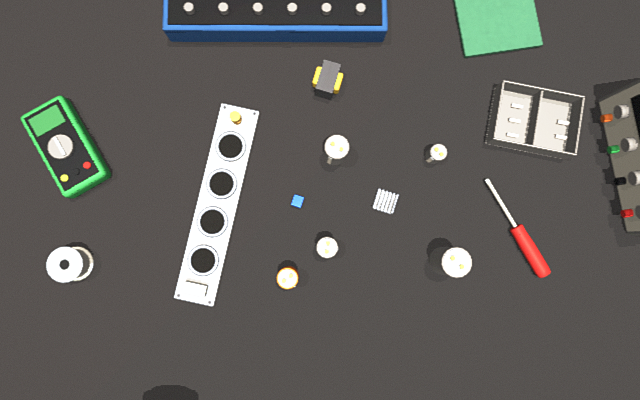

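The scene view shows the grey cans with bases near (col,row) (258,138), (369,167)=orange, (282,222), (205,188) and (334,175). The post is at the strip's near end (358,272), away from the robot. In the top view the can tops are at (457,262), (337,147), (327,247) and (439,152), the orange one is at (287,278), and the post (235,117) is at the far end of the strip.

```bash
cat > h.py <<'E'
import numpy as np, cv2
from scipy.spatial.transform import Rotation as R
from bench import read_state, imaging, nets
def cam(n):
    return imaging.get_image(n)
def ray(c,rc):
    d=np.array([(rc[1]-c["cx"])/c["fx"],(rc[0]-c["cy"])/c["fy"],1.]); d=R.from_quat(c["rotation"]).apply(d)
    return d/np.linalg.norm(d)
def onz(c,rc,z):
    d=ray(c,rc); return c["xyz"]+d*(z-c["xyz"][2])/d[2]
def proj(c,p):
    q=R.from_quat(c["rotation"]).inv().apply(np.asarray(p)-c["xyz"]); return np.array([c["cy"]+c["fy"]*q[1]/q[2],c["cx"]+c["fx"]*q[0]/q[2]])
def tri(c1,p1,c2,p2):
    A=np.zeros((3,3)); b=np.zeros(3)
    for c,p in((c1,p1),(c2,p2)):
        d=ray(c,p); M=np.eye(3)-np.outer(d,d); A+=M; b+=M@c["xyz"]
    return np.linalg.solve(A,b)
def go(cmd,yawdir,target,tyaw):
    """delta in tool axes; yaw = world angle of tool x (tool down)"""
    d=np.array(target)-cmd; c,s=np.cos(yawdir),np.sin(yawdir)
    return [round(c*d[0]+s*d[1],1),round(s*d[0]-c*d[1],1),round(-d[2],1)],round(-(tyaw-yawdir),3)
E
python3 - <<'E'
from h import *
np.set_printoptions(precision=1,suppress=True)
t,s=cam("top"),cam("scene")
g=cv2.cvtColor(t["pixels"],cv2.COLOR_RGB2HSV)
def disc(rc,w=16):
    r,c=int(rc[0]),int(rc[1]); p=t["pixels"][r-w:r+w,c-w:c+w].min(2) 
    m=(p>150).astype(np.uint8); k,l,st,ce=cv2.connectedComponentsWithStats(m)
    i=1+np.argmax(st[1:,4]); cn=cv2.findContours((l==i).astype(np.uint8),0,2)[0][0]
    (x,y),rad=cv2.minEnclosingCircle(cn); return np.array([r-w+y,c-w+x]),rad
for n,h,tp,base in(("45",45,(152,439),(187.8,205.3)),("60",60,(247,327),(175,334)),("75",75,(147,337),(221.9,282.5)),("90",90,(262,457),(137.9,258.2))):
    rc,rad=disc(tp); P=onz(t,rc,h); B=onz(s,base,0)
    print(n,rc,"diam",2*rad/t["fx"]*(t["xyz"][2]-h),"top->",P,"scene base->",B, "proj scene base",proj(s,[P[0],P[1],0]),"top",proj(s,[P[0],P[1],h]))
tp=nets.pinpoint("top","pad_a"); sc=nets.pinpoint("scene","pad_a")
tp=sorted([d["location"] for d in tp[:4]],key=lambda p:p[0]); sc=sorted([d["location"] for d in sc[:4]],key=lambda p:-p[0])
for a,b in zip(tp,sc): print("pad",onz(t,a,14),onz(s,b,14),"tri",tri(t,a,s,b))
for n,q in(("cap","cap_45"),):
    T=nets.pinpoint("top",q);S=nets.pinpoint("scene",q)
    for a in T:
        b=min(S,key=lambda b:np.hypot(*(onz(s,b["location"],0)-onz(t,a["location"],0))[:2]))
        print("tri base",np.array(a["location"]),tri(t,a["location"],s,b["location"]))
# rings by hough
gr=cv2.cvtColor(t["pixels"],cv2.COLOR_RGB2GRAY)
c=cv2.HoughCircles(cv2.resize(gr[120:290,170:265],None,fx=4,fy=4,interpolation=2),cv2.HOUGH_GRADIENT,1,80,param1=150,param2=25,minRadius=35,maxRadius=75)
for x,y,r in c[0]: print("ring",r/4,onz(t,(120+(y+.5)/4-.5,170+(x+.5)/4-.5),14))
E
```

```text
45 [152.2 437.6] diam 31.161261430209922 top-> [ 617.5 -235.1   45. ] scene base-> [ 623.  -241.1    0. ] proj scene base [187.2 209.4] top [169.8 205.8]
60 [247.  326.8] diam 36.27570114619381 top-> [452.5 -37.4  60. ] scene base-> [459.  -32.5   0. ] proj scene base [172.6 333.4] top [149.5 334.4]
75 [147.1 336.4] diam 42.28904703994014 top-> [621.3 -54.7  75. ] scene base-> [629.1 -54.    0. ] proj scene base [219.2 284.4] top [189.1 282.7]
90 [262.1 456.3] diam 50.35901553720885 top-> [ 426.5 -248.6   90. ] scene base-> [ 424.2 -247.9    0. ] proj scene base [138.3 257.4] top [104.1 254. ]
pad [634.3 136.9  14. ] [640.5 140.5  14. ] tri [635.4 138.5   7.4]
pad [567.7 151.   14. ] [426.8 175.1  14. ] tri [549.7 163.3 107. ]
tri base [260.7 440.3] [ 426.6 -248.5   -3.6]
tri base [155.1 336.7] [622.2 -59.7  -7.8]
tri base [155.2 429.5] [ 621.8 -234.4    0.6]
tri base [247.8 322.8] [452.  -35.5  -7.3]
ring 11.725 [636.2 135.   14. ]
ring 11.85 [568.2 150.4  14. ]
ring 12.075 [430.6 181.9  14. ]
ring 12.125 [499.5 166.5  14. ]
```

The disc diameters (31, 36, 42 and 50 mm) identify the cans. The tops projected into the scene view match the picture, so the heights agree in both views. I'll plan the moves now.

```bash
cat > plan.py <<'E'
from h import *
Y=-0.2243
caps={"45":(617.5,-235.1,34),"60":(452.5,-37.4,46),"75":(621.3,-54.7,56),"90":(426.5,-248.6,68)}
pads={"45":(636.0,135.1),"60":(567.7,150.7),"75":(499.5,166.2),"90":(431.2,181.8)}
def pr(p,y,q,ty=Y): print(go(np.array(p,float),y,q,ty))
E
python3 - <<'E'
from plan import *
S=(165.952,602.544,256.312); y0=2*np.arctan2(-.134057,.990973)
print(y0)
m=(391,183.7,200); pr(S,y0,m); pr(m,Y,(617.5,-235.1,144))
p=None
for k in caps:
    x,y,z=caps[k]; a,b=pads[k]
    print(k)
    if p: pr(p,Y,(x,y,p[2]))
    pr((x,y,170),Y,(a,b,170)); p=(a,b,170)
E
```

```text
-0.2689237902588355
([np.float64(328.2), np.float64(344.0), np.float64(56.3)], np.float64(-0.045))
([np.float64(314.0), np.float64(357.9), np.float64(56.0)], -0.0)
45
([np.float64(-64.3), np.float64(-365.0), np.float64(-0.0)], -0.0)
60
([np.float64(-140.5), np.float64(209.0), np.float64(-0.0)], -0.0)
([np.float64(70.5), np.float64(-209.0), np.float64(-0.0)], -0.0)
75
([np.float64(97.9), np.float64(188.3), np.float64(-0.0)], -0.0)
([np.float64(-167.9), np.float64(-188.3), np.float64(-0.0)], -0.0)
90
([np.float64(21.1), np.float64(420.6), np.float64(-0.0)], -0.0)
([np.float64(-91.1), np.float64(-420.7), np.float64(-0.0)], -0.0)
```

>>> apply_moves([
  {"hand": 1,"delta_pos": [27,29,5],"yaw": -0.045},
  {"hand": 1,"delta_pos": [54,57,9],"yaw": -0.045},
  {"hand": 1,"delta_pos": [82,86,14],"yaw": -0.045},
  {"hand": 1,"delta_pos": [109,115,19],"yaw": -0.045},
  {"hand": 1,"delta_pos": [137,143,23],"yaw": -0.045},
  {"hand": 1,"delta_pos": [164,172,28],"yaw": -0.045},
  {"hand": 1,"delta_pos": [191,201,33],"yaw": -0.045},
  {"hand": 1,"delta_pos": [219,229,38],"yaw": -0.045},
  {"hand": 1,"delta_pos": [246,258,42],"yaw": -0.045},
  {"hand": 1,"delta_pos": [274,287,47],"yaw": -0.045},
  {"hand": 1,"delta_pos": [301,315,52],"yaw": -0.045},
  {"hand": 1,"delta_pos": [328,344,56],"yaw": -0.045},
])

```text
clock: 2.0
position: [391.3, 182.1, 200.5]
ee_rot: [0.994, -0.111, 0.0, -0.0]
contact_force: [0.6, 0.3, 0.4]
gripper_width: 85.4
grasp_force: 0.0
```

>>> apply_moves([
  {"hand": 1,"delta_pos": [28,32,5],"yaw": 0},
  {"hand": 1,"delta_pos": [57,65,10],"yaw": 0},
  {"hand": 1,"delta_pos": [86,98,15],"yaw": 0},
  {"hand": 1,"delta_pos": [114,130,20],"yaw": 0},
  {"hand": 1,"delta_pos": [143,163,25],"yaw": 0},
  {"hand": 1,"delta_pos": [171,195,30],"yaw": 0},
  {"hand": 1,"delta_pos": [200,228,35],"yaw": 0},
  {"hand": 1,"delta_pos": [228,260,41],"yaw": 0},
  {"hand": 1,"delta_pos": [257,293,46],"yaw": 0},
  {"hand": 1,"delta_pos": [285,325,51],"yaw": 0},
  {"hand": 1,"delta_pos": [314,358,56],"yaw": 0},
  {"hand": 1,"delta_pos": [314,358,56],"yaw": 0},
])

```text
clock: 3.0
position: [618.8, -239.0, 143.2]
ee_rot: [0.994, -0.113, 0.0, 0.0]
contact_force: [0.1, -0.2, 0.1]
gripper_width: 85.5
grasp_force: 0.0
```

```bash
python3 -c "
from h import *
s=read_state();print(s['position'],R.from_quat(s['ee_rot']).as_matrix()[:2,0])"
```

```text
[ 618.82139704 -239.0308924   143.1674605 ] [ 0.97443102 -0.22468678]
```

>>> apply_moves([
  {"hand": 1,"delta_pos": [0,0,20],"yaw": 0},
  {"hand": 1,"delta_pos": [0,0,40],"yaw": 0},
  {"hand": 1,"delta_pos": [0,0,60],"yaw": 0},
  {"hand": 1,"delta_pos": [0,0,60],"yaw": 0},
])

```text
clock: 3.33
position: [614.7, -234.6, 79.5]
ee_rot: [0.994, -0.112, -0.004, -0.001]
contact_force: [-1.3, 0.3, -1.7]
gripper_width: 85.6
grasp_force: 0.0
```

```bash
python3 - <<'E'
from h import *
s=read_state();print(s['position'])
t=cam("top"); print(read_state()['position']); p=proj(t,s['position']); print(p)
cv2.imwrite("pics/t1.png",cv2.resize(t["pixels"][90:220,370:500,::-1],None,fx=4,fy=4,interpolation=2))
E
```

```text
[ 614.65077295 -234.63689087   79.48933845]
[ 616.01624783 -234.91663712   81.92160568]
[150.16865034 442.55189746]
```

View pics/t1.png

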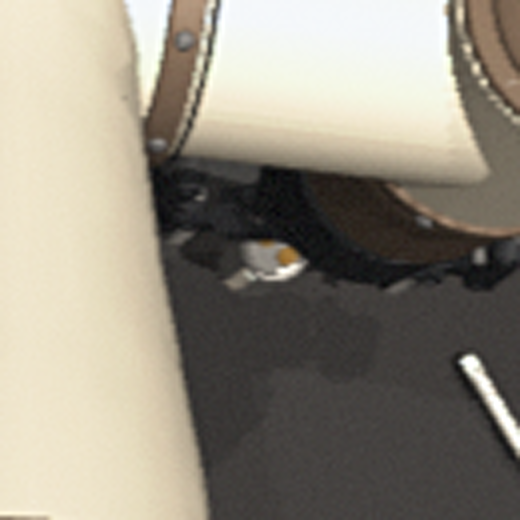

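The picture shows the 45 mm can's silver top at about (270,258) in the crop, amid the open fingers. The arm settles on its target, so I'll go down and grip.

>>> apply_moves([
  {"hand": 1,"delta_pos": [0,0,17],"yaw": 0},
  {"hand": 1,"delta_pos": [0,0,34],"yaw": 0},
  {"hand": 1,"delta_pos": [0,0,50],"yaw": 0},
  {"hand": 1,"delta_pos": [0,0,50],"yaw": 0},
  {"hand": 1,"delta_pos": [0,0,50],"yaw": 0},
  {"hand": 0,"delta_pos": [0,0,50],"yaw": 0},
  {"hand": 0,"delta_pos": [0,0,50],"yaw": 0},
  {"hand": -1,"delta_pos": [0,0,50],"yaw": 0},
  {"hand": -1,"delta_pos": [0,0,50],"yaw": 0},
  {"hand": -1,"delta_pos": [0,0,50],"yaw": 0},
  {"hand": -1,"delta_pos": [0,0,50],"yaw": 0},
  {"hand": -1,"delta_pos": [0,0,50],"yaw": 0},
])

```text
clock: 4.38
position: [618.2, -235.1, 35.4]
ee_rot: [0.994, -0.111, 0.001, 0.0]
contact_force: [-0.5, -0.1, 4.8]
gripper_width: 28.5
grasp_force: 59.5
```

>>> apply_moves([
  {"hand": -1,"delta_pos": [0,0,-6],"yaw": 0},
  {"hand": -1,"delta_pos": [0,0,-22],"yaw": 0},
  {"hand": -1,"delta_pos": [0,0,-44],"yaw": 0},
  {"hand": -1,"delta_pos": [0,0,-66],"yaw": 0},
  {"hand": -1,"delta_pos": [0,0,-88],"yaw": 0},
  {"hand": -1,"delta_pos": [0,0,-110],"yaw": 0},
  {"hand": -1,"delta_pos": [0,0,-128],"yaw": 0},
  {"hand": -1,"delta_pos": [0,0,-136],"yaw": 0},
  {"hand": -1,"delta_pos": [0,0,-136],"yaw": 0},
])

```text
clock: 5.13
position: [618.3, -235.1, 172.5]
ee_rot: [0.994, -0.112, 0.002, 0.0]
contact_force: [0.6, -0.2, 0.2]
gripper_width: 28.6
grasp_force: 59.1
```

>>> apply_moves([
  {"hand": -1,"delta_pos": [-2,-12,0],"yaw": 0},
  {"hand": -1,"delta_pos": [-6,-36,0],"yaw": 0},
  {"hand": -1,"delta_pos": [-12,-70,0],"yaw": 0},
  {"hand": -1,"delta_pos": [-18,-105,0],"yaw": 0},
  {"hand": -1,"delta_pos": [-25,-140,0],"yaw": 0},
  {"hand": -1,"delta_pos": [-31,-175,0],"yaw": 0},
  {"hand": -1,"delta_pos": [-37,-210,0],"yaw": 0},
  {"hand": -1,"delta_pos": [-43,-245,0],"yaw": 0},
  {"hand": -1,"delta_pos": [-49,-280,0],"yaw": 0},
  {"hand": -1,"delta_pos": [-55,-315,0],"yaw": 0},
  {"hand": -1,"delta_pos": [-61,-345,0],"yaw": 0},
  {"hand": -1,"delta_pos": [-64.3,-365,0],"yaw": 0},
])

```text
clock: 6.13
position: [634.3, 138.6, 167.8]
ee_rot: [0.994, -0.111, -0.002, 0.001]
contact_force: [-0.3, 0.6, -1.0]
gripper_width: 28.4
grasp_force: 59.2
```

>>> apply_moves([
  {"hand": -1,"delta_pos": [0,0,8],"yaw": 0},
  {"hand": -1,"delta_pos": [0,0,28],"yaw": 0},
  {"hand": -1,"delta_pos": [0,0,50],"yaw": 0},
  {"hand": -1,"delta_pos": [0,0,72],"yaw": 0},
  {"hand": -1,"delta_pos": [0,0,92],"yaw": 0},
  {"hand": -1,"delta_pos": [0,0,106],"yaw": 0},
  {"hand": -1,"delta_pos": [0,0,112],"yaw": 0},
  {"hand": -1,"delta_pos": [0,0,112],"yaw": 0},
  {"hand": -1,"delta_pos": [0,0,112],"yaw": 0},
  {"hand": -1,"delta_pos": [0,0,112],"yaw": 0},
])

```text
clock: 6.97
position: [636.3, 135.3, 59.1]
ee_rot: [0.994, -0.112, 0.001, -0.0]
contact_force: [-0.8, -0.3, 0.2]
gripper_width: 28.3
grasp_force: 59.2
```

```bash
python3 - <<'E'
from h import *
s=cam("scene"); t=cam("top"); print(read_state()['position'],read_state()['contact_force'])
a=s["pixels"][180:300,320:480,::-1]; b=t["pixels"][90:210,160:320,::-1]
cv2.imwrite("pics/t2.png",cv2.resize(np.vstack([a,b]),None,fx=2.5,fy=2.5,interpolation=2))
E
```

```text
[636.45279786 135.43260386  59.54050776] [ 0.20042258 -0.7416874  -0.1107973 ]
```

View pics/t2.png

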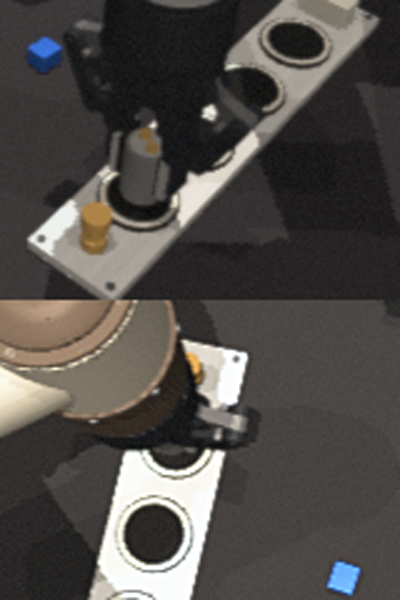

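The upper half shows the 45 mm can held just above the far pad beside the post, at crop (143,180). It looks centred, so I'll lower it.

>>> apply_moves([
  {"hand": -1,"delta_pos": [0,0,4],"yaw": 0},
  {"hand": -1,"delta_pos": [0,0,8],"yaw": 0},
  {"hand": -1,"delta_pos": [0,0,9.5],"yaw": 0},
  {"hand": -1,"delta_pos": [0,0,9.5],"yaw": 0},
  {"hand": -1,"delta_pos": [0,0,9.5],"yaw": 0},
])

```text
clock: 7.48
position: [635.8, 135.2, 49.4]
ee_rot: [0.994, -0.112, 0.0, 0.0]
contact_force: [-1.6, 0.2, 4.8]
gripper_width: 28.7
grasp_force: 59.6
```

>>> apply_moves([
  {"hand": -0.1,"delta_pos": [0,0,0],"yaw": 0},
  {"hand": 0.2,"delta_pos": [0,0,0],"yaw": 0},
  {"hand": 0.6,"delta_pos": [0,0,0],"yaw": 0},
  {"hand": 0.6,"delta_pos": [0,0,0],"yaw": 0},
  {"hand": 0.6,"delta_pos": [0,0,-20],"yaw": 0},
  {"hand": 0.6,"delta_pos": [0,0,-45],"yaw": 0},
  {"hand": 0.6,"delta_pos": [0,0,-75],"yaw": 0},
  {"hand": 0.6,"delta_pos": [0,0,-105],"yaw": 0},
  {"hand": 1,"delta_pos": [0,0,-120],"yaw": 0},
  {"hand": 1,"delta_pos": [0,0,-120],"yaw": 0},
])

```text
clock: 8.32
position: [638.2, 135.9, 173.9]
ee_rot: [0.994, -0.111, 0.004, -0.002]
contact_force: [0.4, -0.5, 0.3]
gripper_width: 85.2
grasp_force: 0.0
```

>>> apply_moves([
  {"hand": 1,"delta_pos": [-16,23,0],"yaw": 0},
  {"hand": 1,"delta_pos": [-34,50,0],"yaw": 0},
  {"hand": 1,"delta_pos": [-54,80,0],"yaw": 0},
  {"hand": 1,"delta_pos": [-74,110,0],"yaw": 0},
  {"hand": 1,"delta_pos": [-94,140,0],"yaw": 0},
  {"hand": 1,"delta_pos": [-114,170,0],"yaw": 0},
  {"hand": 1,"delta_pos": [-132,197,0],"yaw": 0},
  {"hand": 1,"delta_pos": [-140.5,209,0],"yaw": 0},
  {"hand": 1,"delta_pos": [-140.5,209,0],"yaw": 0},
  {"hand": 1,"delta_pos": [-140.5,209,0],"yaw": 0},
])

```text
clock: 9.15
position: [452.5, -37.7, 168.8]
ee_rot: [0.994, -0.112, 0.0, -0.0]
contact_force: [0.2, 0.1, -0.1]
gripper_width: 85.0
grasp_force: 0.0
```

```bash
cat > look.py <<'E'
from h import *
import sys
def look(name):
    s=cam("scene"); t=cam("top"); st=read_state(); print(st['clock'],st['position'],st['contact_force'])
    cv2.imwrite(name,np.vstack([s["pixels"][80:300,160:520,::-1],t["pixels"][90:310,160:520,::-1]]))
look(sys.argv[1])
E
python3 look.py pics/t3.png
```

```text
9.25 [453.61123964 -36.86676025 168.78818065] [-0.50516901 -0.41270542  0.78871617]
```

View pics/t3.png

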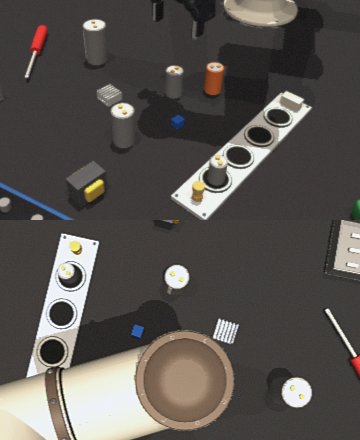

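The 45 mm can stands on the pad beside the post: scene crop (217,170), top crop (67,270). I'll check its position numerically and descend on the 60 mm can.

```bash
cat >> h.py <<'E'
def top_at(rc,h,w=16,thr=150,t=None):
    t=t or cam("top"); r,c=int(rc[0]),int(rc[1]); p=t["pixels"][r-w:r+w,c-w:c+w].min(2)
    k,l,st,ce=cv2.connectedComponentsWithStats((p>thr).astype(np.uint8)); i=1+np.argmax(st[1:,4])
    (x,y),rad=cv2.minEnclosingCircle(cv2.findContours((l==i).astype(np.uint8),0,2)[0][0])
    return onz(t,(r-w+y,c-w+x),h),2*rad/t["fx"]*(t["xyz"][2]-h)
E
python3 - <<'E'
from h import *
t=cam("top")
for k in range(130,211,20): print(k,top_at((142+0,227),59,11,k,t))
print(nets.find_in("top","cap_45")[:6]); print([(d['score'],onz(t,d['location'],14)) for d in nets.pinpoint("top","cap_45")])
cv2.imwrite("pics/t4.png",cv2.resize(t["pixels"][110:180,190:270,::-1],None,fx=6,fy=6,interpolation=0))
print(proj(t,(636,135,14)),proj(t,(636,135,59)))
E
```

```text
130 (array([634.75972576, 134.00096359,  59.        ]), np.float64(50.63676106701589))
150 (array([634.75972576, 134.00096359,  59.        ]), np.float64(50.63676106701589))
170 (array([634.75972576, 134.00096359,  59.        ]), np.float64(50.63676106701589))
190 (array([634.75972576, 134.00096359,  59.        ]), np.float64(50.63676106701589))
210 (array([634.78352269, 143.12045647,  59.        ]), np.float64(39.937087609171684))
[{'location': [261.0, 449.0], 'score': 0.76}, {'location': [151.1, 336.6], 'score': 0.75}, {'location': [143.2, 229.2], 'score': 0.59}]
[(0.74, array([635.91894369, 136.59846466,  14.        ])), (0.62, array([ 427.57799518, -242.96700744,   14.        ])), (0.58, array([615.82727577, -54.69089761,  14.        ]))]
[145.85348867 229.98543068] [140.7929871  225.92597238]
```

View pics/t4.png

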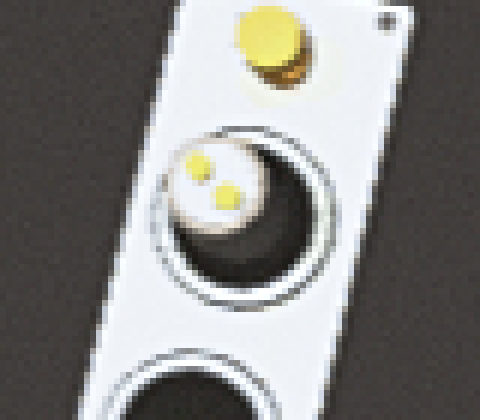

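>>> apply_moves([
  {"hand": 1,"delta_pos": [0,0,25],"yaw": 0},
  {"hand": 1,"delta_pos": [0,0,55],"yaw": 0},
  {"hand": 1,"delta_pos": [0,0,85],"yaw": 0},
  {"hand": 1,"delta_pos": [0,0,110],"yaw": 0},
  {"hand": 1,"delta_pos": [0,0,122],"yaw": 0},
  {"hand": 1,"delta_pos": [0,0,124],"yaw": 0},
  {"hand": 1,"delta_pos": [0,0,124],"yaw": 0},
  {"hand": 1,"delta_pos": [0,0,124],"yaw": 0},
])

```text
clock: 10.07
position: [453.4, -37.0, 45.3]
ee_rot: [0.994, -0.111, 0.001, -0.0]
contact_force: [-0.2, 0.4, -1.3]
gripper_width: 85.2
grasp_force: 0.0
```

>>> apply_moves([
  {"hand": 0.3,"delta_pos": [0,0,0],"yaw": 0},
  {"hand": 0.1,"delta_pos": [0,0,0],"yaw": 0},
  {"hand": 0,"delta_pos": [0,0,0],"yaw": 0},
  {"hand": -1,"delta_pos": [0,0,0],"yaw": 0},
  {"hand": -1,"delta_pos": [0,0,0],"yaw": 0},
  {"hand": -1,"delta_pos": [0,0,0],"yaw": 0},
  {"hand": -1,"delta_pos": [0,0,0],"yaw": 0},
])

```text
clock: 10.65
position: [452.9, -37.3, 45.7]
ee_rot: [0.994, -0.112, 0.001, -0.0]
contact_force: [-1.3, 0.8, 5.7]
gripper_width: 34.6
grasp_force: 59.3
```

The picture shows the 45 mm can's top at crop (217,187) and the ring at (243,215). Both match the projections for a can centred on the pad to about 1 mm. I'll carry the 60 mm can next.

>>> apply_moves([
  {"hand": -1,"delta_pos": [0,0,-6],"yaw": 0},
  {"hand": -1,"delta_pos": [0,0,-20],"yaw": 0},
  {"hand": -1,"delta_pos": [0,0,-42],"yaw": 0},
  {"hand": -1,"delta_pos": [0,0,-64],"yaw": 0},
  {"hand": -1,"delta_pos": [0,0,-86],"yaw": 0},
  {"hand": -1,"delta_pos": [0,0,-108],"yaw": 0},
  {"hand": -1,"delta_pos": [0,0,-120],"yaw": 0},
  {"hand": -1,"delta_pos": [0,0,-124],"yaw": 0},
  {"hand": -1,"delta_pos": [0,0,-124],"yaw": 0},
])

```text
clock: 11.4
position: [452.7, -37.3, 169.9]
ee_rot: [0.994, -0.112, 0.001, -0.001]
contact_force: [-0.4, 0.4, -0.9]
gripper_width: 34.8
grasp_force: 59.8
```

>>> apply_moves([
  {"hand": -1,"delta_pos": [4,-12,0],"yaw": 0},
  {"hand": -1,"delta_pos": [12,-36,0],"yaw": 0},
  {"hand": -1,"delta_pos": [22,-65,0],"yaw": 0},
  {"hand": -1,"delta_pos": [32,-95,0],"yaw": 0},
  {"hand": -1,"delta_pos": [42,-125,0],"yaw": 0},
  {"hand": -1,"delta_pos": [52,-155,0],"yaw": 0},
  {"hand": -1,"delta_pos": [61,-182,0],"yaw": 0},
  {"hand": -1,"delta_pos": [68,-202,0],"yaw": 0},
  {"hand": -1,"delta_pos": [70.5,-209,0],"yaw": 0},
  {"hand": -1,"delta_pos": [70.5,-209,0],"yaw": 0},
  {"hand": -1,"delta_pos": [70.5,-209,0],"yaw": 0},
])

```text
clock: 12.32
position: [566.6, 150.6, 167.1]
ee_rot: [0.994, -0.112, -0.002, 0.001]
contact_force: [-0.1, -0.1, -1.5]
gripper_width: 34.7
grasp_force: 59.9
```

>>> apply_moves([
  {"hand": -1,"delta_pos": [0,0,8],"yaw": 0},
  {"hand": -1,"delta_pos": [0,0,28],"yaw": 0},
  {"hand": -1,"delta_pos": [0,0,50],"yaw": 0},
  {"hand": -1,"delta_pos": [0,0,72],"yaw": 0},
  {"hand": -1,"delta_pos": [0,0,90],"yaw": 0},
  {"hand": -1,"delta_pos": [0,0,100],"yaw": 0},
  {"hand": -1,"delta_pos": [0,0,106],"yaw": 0},
  {"hand": -1,"delta_pos": [0,0,109],"yaw": 0},
  {"hand": -1,"delta_pos": [0,0,109.5],"yaw": 0},
  {"hand": -1,"delta_pos": [0,0,109.5],"yaw": 0},
  {"hand": -1,"delta_pos": [0,0,109.5],"yaw": 0},
])

```text
clock: 13.23
position: [568.1, 150.9, 60.2]
ee_rot: [0.994, -0.112, 0.001, -0.001]
contact_force: [0.9, -0.1, -0.4]
gripper_width: 34.9
grasp_force: 60.0
```

>>> apply_moves([
  {"hand": -1,"delta_pos": [0,0,0.7],"yaw": 0},
  {"hand": -1,"delta_pos": [0,0,0.7],"yaw": 0},
  {"hand": -1,"delta_pos": [0,0,0.7],"yaw": 0},
])

```text
clock: 13.48
position: [568.2, 151.0, 59.7]
ee_rot: [0.994, -0.111, 0.001, -0.0]
contact_force: [-1.5, -0.2, 5.1]
gripper_width: 34.0
grasp_force: 60.5
```

>>> apply_moves([
  {"hand": 0,"delta_pos": [0,0,0],"yaw": 0},
  {"hand": 0.2,"delta_pos": [0,0,0],"yaw": 0},
  {"hand": 0.6,"delta_pos": [0,0,0],"yaw": 0},
  {"hand": 0.6,"delta_pos": [0,0,0],"yaw": 0},
  {"hand": 0.6,"delta_pos": [0,0,-20],"yaw": 0},
  {"hand": 0.6,"delta_pos": [0,0,-45],"yaw": 0},
  {"hand": 0.6,"delta_pos": [0,0,-75],"yaw": 0},
  {"hand": 0.6,"delta_pos": [0,0,-100],"yaw": 0},
  {"hand": 1,"delta_pos": [0,0,-110],"yaw": 0},
  {"hand": 1,"delta_pos": [0,0,-110],"yaw": 0},
])

```text
clock: 14.32
position: [569.0, 151.4, 171.5]
ee_rot: [0.994, -0.112, 0.003, -0.002]
contact_force: [0.4, 1.4, -0.0]
gripper_width: 85.5
grasp_force: 0.0
```

```bash
python3 - <<'E'
from plan import *
s=read_state();print(s['clock'],s['position']); p=(567.7,150.7,169); q=s['position']
pr(p,Y,(621.3,-54.7,169)); pr(q,Y,(621.3,-54.7,169))
E
```

```text
14.3167 [568.99141058 151.38006309 171.48986557]
([np.float64(97.9), np.float64(188.3), np.float64(-0.0)], -0.0)
([np.float64(96.8), np.float64(189.3), np.float64(2.5)], -0.0)
```

>>> apply_moves([
  {"hand": 1,"delta_pos": [12,23,0],"yaw": 0},
  {"hand": 1,"delta_pos": [28,54,0],"yaw": 0},
  {"hand": 1,"delta_pos": [46,88,0],"yaw": 0},
  {"hand": 1,"delta_pos": [64,123,0],"yaw": 0},
  {"hand": 1,"delta_pos": [81,156,0],"yaw": 0},
  {"hand": 1,"delta_pos": [93,179,0],"yaw": 0},
  {"hand": 1,"delta_pos": [97.9,188.3,0],"yaw": 0},
  {"hand": 1,"delta_pos": [97.9,188.3,0],"yaw": 0},
  {"hand": 1,"delta_pos": [97.9,188.3,0],"yaw": 0},
])

```text
clock: 15.07
position: [620.5, -54.7, 166.9]
ee_rot: [0.994, -0.112, -0.001, 0.0]
contact_force: [0.6, 0.4, -0.4]
gripper_width: 85.4
grasp_force: 0.0
```

>>> apply_moves([
  {"hand": 1,"delta_pos": [0,0,20],"yaw": 0},
  {"hand": 1,"delta_pos": [0,0,45],"yaw": 0},
  {"hand": 1,"delta_pos": [0,0,75],"yaw": 0},
  {"hand": 1,"delta_pos": [0,0,100],"yaw": 0},
  {"hand": 1,"delta_pos": [0,0,114],"yaw": 0},
  {"hand": 1,"delta_pos": [0,0,116],"yaw": 0},
  {"hand": 1,"delta_pos": [0,0,116],"yaw": 0},
  {"hand": 1,"delta_pos": [0,0,116],"yaw": 0},
])

```text
clock: 15.73
position: [621.9, -53.6, 53.5]
ee_rot: [0.994, -0.111, 0.001, -0.0]
contact_force: [-0.6, -0.1, 1.0]
gripper_width: 85.6
grasp_force: 0.0
```

>>> apply_moves([
  {"hand": 0.4,"delta_pos": [0,0,0],"yaw": 0},
  {"hand": 0.2,"delta_pos": [0,0,0],"yaw": 0},
  {"hand": 0.1,"delta_pos": [0,0,0],"yaw": 0},
  {"hand": -1,"delta_pos": [0,0,0],"yaw": 0},
  {"hand": -1,"delta_pos": [0,0,0],"yaw": 0},
  {"hand": -1,"delta_pos": [0,0,0],"yaw": 0},
  {"hand": -1,"delta_pos": [0,0,0],"yaw": 0},
])

```text
clock: 16.32
position: [622.0, -54.6, 53.9]
ee_rot: [0.994, -0.112, 0.001, -0.0]
contact_force: [-0.8, -0.5, 5.4]
gripper_width: 40.6
grasp_force: 61.0
```

>>> apply_moves([
  {"hand": -1,"delta_pos": [0,0,-6],"yaw": 0},
  {"hand": -1,"delta_pos": [0,0,-20],"yaw": 0},
  {"hand": -1,"delta_pos": [0,0,-42],"yaw": 0},
  {"hand": -1,"delta_pos": [0,0,-64],"yaw": 0},
  {"hand": -1,"delta_pos": [0,0,-86],"yaw": 0},
  {"hand": -1,"delta_pos": [0,0,-108],"yaw": 0},
  {"hand": -1,"delta_pos": [0,0,-120],"yaw": 0},
  {"hand": -1,"delta_pos": [0,0,-126],"yaw": 0},
  {"hand": -1,"delta_pos": [0,0,-126],"yaw": 0},
])

```text
clock: 17.07
position: [621.5, -54.6, 179.7]
ee_rot: [0.994, -0.112, 0.001, -0.0]
contact_force: [-0.5, -0.0, -1.3]
gripper_width: 40.9
grasp_force: 60.8
```

```bash
python3 look.py pics/t5.png
```

```text
17.1667 [620.4051672  -54.56805594 177.39371286] [ 0.46777324  0.21965774 -1.64278874]
```

View pics/t5.png

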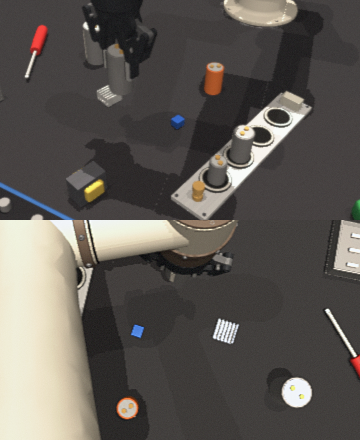

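The 45 and 60 mm cans stand on the first two pads (scene crop (217,170) and (242,145)), and the 75 mm can is lifted at (118,70). I'll carry it to the third pad.

>>> apply_moves([
  {"hand": -1,"delta_pos": [-8,-9,0],"yaw": 0},
  {"hand": -1,"delta_pos": [-22,-25,0],"yaw": 0},
  {"hand": -1,"delta_pos": [-44,-49,0],"yaw": 0},
  {"hand": -1,"delta_pos": [-66,-74,0],"yaw": 0},
  {"hand": -1,"delta_pos": [-88,-99,0],"yaw": 0},
  {"hand": -1,"delta_pos": [-110,-123,0],"yaw": 0},
  {"hand": -1,"delta_pos": [-132,-148,0],"yaw": 0},
  {"hand": -1,"delta_pos": [-150,-168,0],"yaw": 0},
  {"hand": -1,"delta_pos": [-163,-183,0],"yaw": 0},
  {"hand": -1,"delta_pos": [-167.9,-188.3,0],"yaw": 0},
  {"hand": -1,"delta_pos": [-167.9,-188.3,0],"yaw": 0},
  {"hand": -1,"delta_pos": [-167.9,-188.3,0],"yaw": 0},
])

```text
clock: 18.17
position: [498.9, 166.2, 178.0]
ee_rot: [0.994, -0.111, -0.001, 0.001]
contact_force: [0.6, -0.4, -1.7]
gripper_width: 41.1
grasp_force: 60.8
```

>>> apply_moves([
  {"hand": -1,"delta_pos": [0,0,8],"yaw": 0},
  {"hand": -1,"delta_pos": [0,0,28],"yaw": 0},
  {"hand": -1,"delta_pos": [0,0,50],"yaw": 0},
  {"hand": -1,"delta_pos": [0,0,72],"yaw": 0},
  {"hand": -1,"delta_pos": [0,0,92],"yaw": 0},
  {"hand": -1,"delta_pos": [0,0,102],"yaw": 0},
  {"hand": -1,"delta_pos": [0,0,108],"yaw": 0},
  {"hand": -1,"delta_pos": [0,0,111],"yaw": 0},
  {"hand": -1,"delta_pos": [0,0,111.5],"yaw": 0},
  {"hand": -1,"delta_pos": [0,0,111.5],"yaw": 0},
  {"hand": -1,"delta_pos": [0,0,111.5],"yaw": 0},
])

```text
clock: 19.08
position: [500.0, 166.2, 67.9]
ee_rot: [0.994, -0.112, 0.001, -0.0]
contact_force: [-0.2, -0.9, 0.3]
gripper_width: 40.8
grasp_force: 61.0
```

>>> apply_moves([
  {"hand": -1,"delta_pos": [0,0,0.7],"yaw": 0},
  {"hand": -1,"delta_pos": [0,0,0.7],"yaw": 0},
  {"hand": -1,"delta_pos": [0,0,0.7],"yaw": 0},
])

```text
clock: 19.33
position: [500.1, 166.3, 67.9]
ee_rot: [0.994, -0.111, 0.001, -0.0]
contact_force: [-1.2, -3.1, 6.5]
gripper_width: 41.2
grasp_force: 61.7
```

>>> apply_moves([
  {"hand": 0.1,"delta_pos": [0,0,0],"yaw": 0},
  {"hand": 0.3,"delta_pos": [0,0,0],"yaw": 0},
  {"hand": 0.7,"delta_pos": [0,0,0],"yaw": 0},
  {"hand": 0.7,"delta_pos": [0,0,0],"yaw": 0},
  {"hand": 0.7,"delta_pos": [0,0,-20],"yaw": 0},
  {"hand": 0.7,"delta_pos": [0,0,-45],"yaw": 0},
  {"hand": 0.7,"delta_pos": [0,0,-75],"yaw": 0},
  {"hand": 0.7,"delta_pos": [0,0,-100],"yaw": 0},
  {"hand": 1,"delta_pos": [0,0,-112],"yaw": 0},
  {"hand": 1,"delta_pos": [0,0,-112],"yaw": 0},
])

```text
clock: 20.17
position: [501.1, 167.4, 181.9]
ee_rot: [0.994, -0.111, 0.003, -0.002]
contact_force: [-0.1, 0.7, 0.4]
gripper_width: 85.8
grasp_force: 0.0
```

>>> apply_moves([
  {"hand": 1,"delta_pos": [2,30,0],"yaw": 0},
  {"hand": 1,"delta_pos": [4,70,0],"yaw": 0},
  {"hand": 1,"delta_pos": [6,110,0],"yaw": 0},
  {"hand": 1,"delta_pos": [8,150,0],"yaw": 0},
  {"hand": 1,"delta_pos": [10,190,0],"yaw": 0},
  {"hand": 1,"delta_pos": [12,230,0],"yaw": 0},
  {"hand": 1,"delta_pos": [14,270,0],"yaw": 0},
  {"hand": 1,"delta_pos": [16,310,0],"yaw": 0},
  {"hand": 1,"delta_pos": [18,350,0],"yaw": 0},
  {"hand": 1,"delta_pos": [20,390,0],"yaw": 0},
  {"hand": 1,"delta_pos": [21,415,0],"yaw": 0},
  {"hand": 1,"delta_pos": [21.1,420.6,0],"yaw": 0},
])

```text
clock: 21.17
position: [425.2, -251.4, 177.1]
ee_rot: [0.993, -0.114, -0.001, -0.0]
contact_force: [-0.1, -0.8, -0.1]
gripper_width: 85.1
grasp_force: 0.0
```

>>> apply_moves([
  {"hand": 1,"delta_pos": [0,0,0],"yaw": 0},
  {"hand": 1,"delta_pos": [0,0,0],"yaw": 0},
])

```text
clock: 21.33
position: [426.1, -248.3, 177.5]
ee_rot: [0.994, -0.112, -0.001, -0.0]
contact_force: [1.1, -0.3, 0.2]
gripper_width: 85.2
grasp_force: 0.0
```

```bash
python3 look.py pics/t6.png
```

```text
21.4333 [ 426.63493572 -247.52088344  178.01394469] [-0.22422697 -0.37534949  0.32545595]
```

View pics/t6.png

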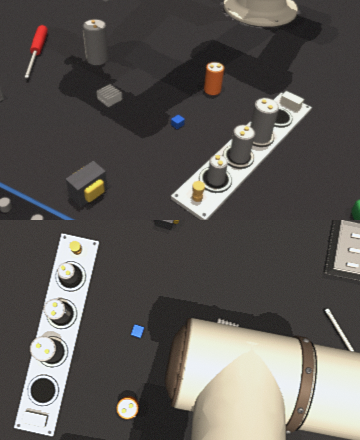

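Three cans stand in order on the pads (scene crop (217,170), (242,145), (264,120)). The tallest, at (95,42), is under the gripper next.

>>> apply_moves([
  {"hand": 1,"delta_pos": [0,0,15],"yaw": 0},
  {"hand": 1,"delta_pos": [0,0,35],"yaw": 0},
  {"hand": 1,"delta_pos": [0,0,60],"yaw": 0},
  {"hand": 1,"delta_pos": [0,0,85],"yaw": 0},
  {"hand": 1,"delta_pos": [0,0,106],"yaw": 0},
  {"hand": 1,"delta_pos": [0,0,116],"yaw": 0},
  {"hand": 1,"delta_pos": [0,0,118],"yaw": 0},
  {"hand": 1,"delta_pos": [0,0,118],"yaw": 0},
  {"hand": 1,"delta_pos": [0,0,118],"yaw": 0},
])

```text
clock: 22.18
position: [427.5, -248.0, 61.1]
ee_rot: [0.994, -0.111, 0.001, 0.0]
contact_force: [0.4, -1.1, 0.2]
gripper_width: 85.5
grasp_force: 0.0
```

>>> apply_moves([
  {"hand": 0.6,"delta_pos": [0,0,0],"yaw": 0},
  {"hand": 0.4,"delta_pos": [0,0,0],"yaw": 0},
  {"hand": 0.3,"delta_pos": [0,0,0],"yaw": 0},
  {"hand": -1,"delta_pos": [0,0,0],"yaw": 0},
  {"hand": -1,"delta_pos": [0,0,0],"yaw": 0},
  {"hand": -1,"delta_pos": [0,0,0],"yaw": 0},
  {"hand": -1,"delta_pos": [0,0,0],"yaw": 0},
])

```text
clock: 22.77
position: [427.0, -248.7, 61.4]
ee_rot: [0.994, -0.112, 0.001, 0.0]
contact_force: [-1.1, 1.1, 5.6]
gripper_width: 48.6
grasp_force: 61.5
```

>>> apply_moves([
  {"hand": -1,"delta_pos": [0,0,-6],"yaw": 0},
  {"hand": -1,"delta_pos": [0,0,-20],"yaw": 0},
  {"hand": -1,"delta_pos": [0,0,-40],"yaw": 0},
  {"hand": -1,"delta_pos": [0,0,-60],"yaw": 0},
  {"hand": -1,"delta_pos": [0,0,-80],"yaw": 0},
  {"hand": -1,"delta_pos": [0,0,-96],"yaw": 0},
  {"hand": -1,"delta_pos": [0,0,-104],"yaw": 0},
  {"hand": -1,"delta_pos": [0,0,-108],"yaw": 0},
  {"hand": -1,"delta_pos": [0,0,-108],"yaw": 0},
])

```text
clock: 23.52
position: [426.4, -248.5, 168.7]
ee_rot: [0.994, -0.112, 0.0, -0.0]
contact_force: [-0.2, 0.8, -2.3]
gripper_width: 48.0
grasp_force: 62.5
```

>>> apply_moves([
  {"hand": -1,"delta_pos": [-2,-10,0],"yaw": 0},
  {"hand": -1,"delta_pos": [-6,-28,0],"yaw": 0},
  {"hand": -1,"delta_pos": [-12,-56,0],"yaw": 0},
  {"hand": -1,"delta_pos": [-19,-87,0],"yaw": 0},
  {"hand": -1,"delta_pos": [-26,-119,0],"yaw": 0},
  {"hand": -1,"delta_pos": [-33,-151,0],"yaw": 0},
  {"hand": -1,"delta_pos": [-40,-183,0],"yaw": 0},
  {"hand": -1,"delta_pos": [-47,-215,0],"yaw": 0},
  {"hand": -1,"delta_pos": [-54,-247,0],"yaw": 0},
  {"hand": -1,"delta_pos": [-60,-277,0],"yaw": 0},
  {"hand": -1,"delta_pos": [-65,-302,0],"yaw": 0},
  {"hand": -1,"delta_pos": [-70,-323,0],"yaw": 0},
])

```text
clock: 24.52
position: [428.9, 83.9, 167.2]
ee_rot: [0.994, -0.111, -0.001, 0.001]
contact_force: [1.0, -0.5, -2.3]
gripper_width: 48.5
grasp_force: 62.6
```

>>> apply_moves([
  {"hand": -1,"delta_pos": [-5,-22,0],"yaw": 0},
  {"hand": -1,"delta_pos": [-10,-45,0],"yaw": 0},
  {"hand": -1,"delta_pos": [-15,-67,0],"yaw": 0},
  {"hand": -1,"delta_pos": [-19,-86,0],"yaw": 0},
  {"hand": -1,"delta_pos": [-21.1,-97.7,0],"yaw": 0},
  {"hand": -1,"delta_pos": [-21.1,-97.7,0],"yaw": 0},
  {"hand": -1,"delta_pos": [-21.1,-97.7,0],"yaw": 0},
  {"hand": -1,"delta_pos": [-21.1,-97.7,0],"yaw": 0},
])

```text
clock: 25.18
position: [430.4, 181.0, 167.7]
ee_rot: [0.994, -0.112, -0.001, 0.001]
contact_force: [-0.1, -1.1, -3.0]
gripper_width: 48.8
grasp_force: 62.7
```

>>> apply_moves([
  {"hand": -1,"delta_pos": [0,0,8],"yaw": 0},
  {"hand": -1,"delta_pos": [0,0,26],"yaw": 0},
  {"hand": -1,"delta_pos": [0,0,46],"yaw": 0},
  {"hand": -1,"delta_pos": [0,0,66],"yaw": 0},
  {"hand": -1,"delta_pos": [0,0,80],"yaw": 0},
  {"hand": -1,"delta_pos": [0,0,88],"yaw": 0},
  {"hand": -1,"delta_pos": [0,0,92],"yaw": 0},
  {"hand": -1,"delta_pos": [0,0,93],"yaw": 0},
  {"hand": -1,"delta_pos": [0,0,93],"yaw": 0},
  {"hand": -1,"delta_pos": [0,0,93],"yaw": 0},
  {"hand": -1,"delta_pos": [0,0,93],"yaw": 0},
])

```text
clock: 26.1
position: [431.5, 182.1, 75.9]
ee_rot: [0.994, -0.112, 0.001, -0.001]
contact_force: [-0.1, 0.4, -2.2]
gripper_width: 48.8
grasp_force: 62.9
```

>>> apply_moves([
  {"hand": -1,"delta_pos": [0,0,1],"yaw": 0},
  {"hand": -1,"delta_pos": [0,0,1],"yaw": 0},
  {"hand": -1,"delta_pos": [0,0,1],"yaw": 0},
])

```text
clock: 26.35
position: [431.6, 182.2, 75.4]
ee_rot: [0.994, -0.111, 0.001, -0.001]
contact_force: [-1.2, -0.3, 5.3]
gripper_width: 48.3
grasp_force: 63.2
```

>>> apply_moves([
  {"hand": 0.3,"delta_pos": [0,0,0],"yaw": 0},
  {"hand": 0.5,"delta_pos": [0,0,0],"yaw": 0},
  {"hand": 0.8,"delta_pos": [0,0,0],"yaw": 0},
  {"hand": 0.8,"delta_pos": [0,0,0],"yaw": 0},
  {"hand": 0.8,"delta_pos": [0,0,-20],"yaw": 0},
  {"hand": 0.8,"delta_pos": [0,0,-45],"yaw": 0},
  {"hand": 0.8,"delta_pos": [0,0,-75],"yaw": 0},
  {"hand": 0.8,"delta_pos": [0,0,-105],"yaw": 0},
  {"hand": 1,"delta_pos": [0,0,-115],"yaw": 0},
  {"hand": 1,"delta_pos": [0,0,-115],"yaw": 0},
])

```text
clock: 27.18
position: [432.6, 183.1, 192.5]
ee_rot: [0.994, -0.111, 0.003, -0.003]
contact_force: [0.1, 0.4, -0.4]
gripper_width: 85.7
grasp_force: 0.0
```

>>> apply_moves([
  {"hand": 1,"delta_pos": [0,30,0],"yaw": 0},
  {"hand": 1,"delta_pos": [0,70,0],"yaw": 0},
  {"hand": 1,"delta_pos": [0,110,0],"yaw": 0},
  {"hand": 1,"delta_pos": [0,150,0],"yaw": 0},
  {"hand": 1,"delta_pos": [0,190,0],"yaw": 0},
  {"hand": 1,"delta_pos": [0,230,0],"yaw": 0},
  {"hand": 1,"delta_pos": [0,270,0],"yaw": 0},
  {"hand": 1,"delta_pos": [0,310,0],"yaw": 0},
  {"hand": 1,"delta_pos": [0,330,0],"yaw": 0},
  {"hand": 1,"delta_pos": [0,330,0],"yaw": 0},
  {"hand": 1,"delta_pos": [0,330,0],"yaw": 0},
])

```text
clock: 28.1
position: [356.9, -140.7, 188.3]
ee_rot: [0.994, -0.113, -0.001, 0.0]
contact_force: [0.6, 0.2, 0.1]
gripper_width: 85.1
grasp_force: 0.0
```

```bash
python3 - <<'E'
from plan import *
t=cam("top"); s=cam("scene"); v=t["pixels"][100:310,165:275,::-1].copy(); v=cv2.resize(v,None,fx=2.8,fy=2.8,interpolation=2)
for k in caps:
    h=int(k); r=proj(t,(*pads[k],14+h)); d={"45":30,"60":36,"75":42,"90":50}[k]/2*t["fx"]/(t["xyz"][2]-14-h)
    cv2.circle(v,(int((r[1]-165+.5)*2.8),int((r[0]-100+.5)*2.8)),int(d*2.8),(0,0,255),1)
b=cv2.resize(s["pixels"][140:300,320:480,::-1],(470,470),interpolation=2); b=cv2.copyMakeBorder(b,0,v.shape[0]-470,0,0,0)
cv2.imwrite("pics/t7.png",np.hstack([v,b]))
E
```

```text
(no output)
```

View pics/t7.png

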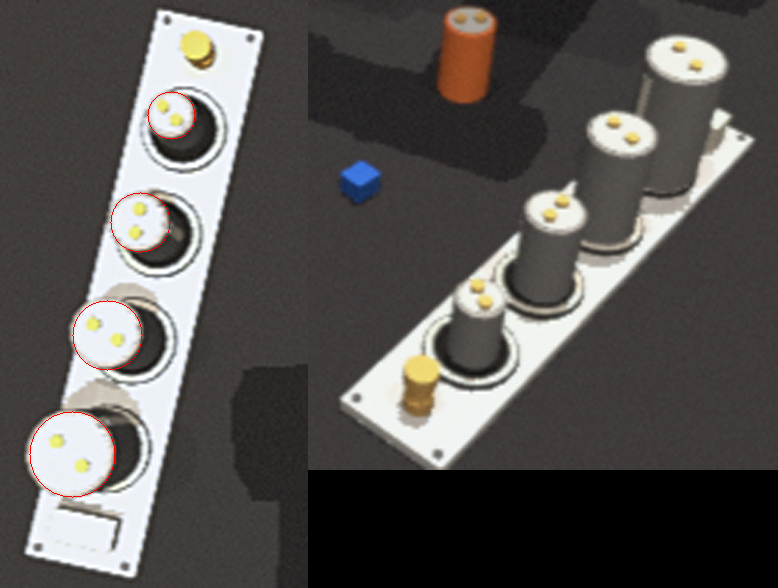

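All four cans stand upright and centred. Their tops coincide with the red predicted circles at (171,115), (140,222), (107,335) and (72,453), rising away from the post at (197,47). I'll hand the job in.

```bash
python3 -c "
from bench import workorder
print(workorder.job_done())"
```

```text
the job is handed in; nothing more can be done
None
```

The four grey cans stand upright and centred on the pads in height order, with the shortest next to the brass post; the last picture confirmed this, and I handed the job in at about 28 s on the robot's clock (no verdict was returned).

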